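Set the specimen slide to its reading position

ROBOT

A 7-joint arm with a two-finger parallel gripper is mounted at the origin on a cart in front of the work surface, level with it; the furniture and walls round the work are solid. World frame = base frame: x ahead of the robot, y to its left, z up, the work surface at z = 0. Lengths are in m, angles in rad, forces in N, time in s.
With the tool pointing down it reaches from about 0.425 to 0.925 m from the base axis. Payload 6.8 kg.
Tool frame: the origin (TCP) lies on the mounting face of the last link; the fingertips stand 173 mm ahead of it and the grasp point (between the pads) lies 155 mm ahead of it; z points along the fingers, y is the line along which they close (so a half turn about z gives the same grasp; the last joint's range is limited). The gripper opens to 85 mm and grips with 20 to 120 N. Pads are 22 mm wide; open, the fingers measure 114 mm over their backs; the gripper's body (76 mm by 85 mm) begins 54 mm behind the grasp point. The pads swing forward as they close: fully open they stand 13 mm farther back than shut.
Start: joints at [-1.252, 0.477, 0.022, 1.555, -0.011, 1.109, -0.083], TCP at [0.279, 0.614, 0.405] pointing down, gripper open.
Joint ranges: [-2.96, 2.96], [-0.34, 2.1], [-1.41, 1.46], [0.24, 2.44], [-1.37, 4.51], [0.17, 1.92], [-2.96, 2.96]. Speed limits (rad/s): [2.39, 2.39, 3.14, 3.14, 3.14, 3.14, 3.14].

INTERFACE

Orientations are given as a unit quaternion [w, x, y, z].
In Python, from station import bot gives the robot as it stands. The module is installed in compiled form; this text tells all that it offers.
- The arm moves only by the shell command python3 -m pendant 'ROWS' [FORCE]. ROWS is JSON, a list of rows, each a list of 5 numbers: the finger opening in m, from 0 to 0.0854, then the shift along the tool's x, y, z in m, then the turn about the tool's z in degrees. In form: [[jaw, x, y, z, yaw], ...]. A call has 1 to 12 rows; each row shifts and turns the commanded pose from where the row before left it, along the tool's axes as they then stand; what a row does not reach is not made up. A row lasts 1/12 s, in which the tool goes at most 41.7 mm and 7.16 degrees, less where a joint would pass 70% of its speed; a pose out of reach is approached as far as the arm can. A call with a gripper value outside its range is refused whole. The fingers move at their own pace and stop on an object; FORCE is the grip in N (left out, the last holds). Time passes only in rows, so rows that do not move let the fingers close. It gives the time, the measured TCP pose, the force, the opening and the grip force at its end, in the units of the state.
- bot.get_obs(): the state, without advancing time (a new reading comes with each control period).
- bot.read_camera(name): name is "side" or "top"; returns (picture, depth): 400x640x3 uint8, blue, green, red; 400x640 float32, m along the optical axis (not along the pixel's ray), 0 where there is no reading.
- bot.camera_model(name): a dict with "intrinsics" (3x3 intrinsics, pixels), "R" (3x3) and "t" (3): a world point X has camera coordinates R X + t. Camera axes: x right, y down, z forward; pixel columns grow to the right and rows downward; lengths in m; the calibration is good to about 2 mm. A picture is of the moment at which its call begins. camera_model takes no time and is no camera call.
- bot.hand_in(): hands the job in; it is judged then, once.
Trained networks look in the newest picture that a camera, given by its name, has taken for a name from the list of things; names that differ only in an ending like _2 or _b are one class to them, and where a whole thing is asked for, a point or a joint stands for the part that bears it (a point fixed in the world has none). Each returns a list of dicts, best first, with "score" (0 to 1); they miss things now and then, are a little off and sometimes report something else, mostly with a low value. They report only what shows in the picture. A call takes as long as a camera call. They do not tell look-alikes from the thing itself.
- bot.boxes_of(name, camera): "at" ([column, row] in pixels, amid what is visible of it).
- bot.trace(name, camera): "mask" (400x640 bool, what is visible of it) and "at" ([column, row] in pixels, amid what is visible of it).
- bot.pinpoint(name, camera): "at" ([column, row] in pixels: a listed point, or the origin of a listed thing).
The state is a dict: "t": time; "q": joint angles; "joint_vel": joint speeds; "joint_torque": joint torques, N m; "eef_pos": TCP position; "tool_rot": TCP orientation; "contact_force": force on the tool from outside, world axes, zero at the start; "torque": the same for the moment, N m; "gripper_width": opening from 0.0 (shut) to 1.0 (fully open); "grasp_force": force on a finger pad.
Only numpy, scipy, OpenCV 4.12 (cv2) and the standard library are available. Lean on these libraries where they do the work, as an engineer would, in place of code of your own. Each camera call takes 0.05 s, during which the arm holds its last target. There are 200 camera calls.

TASK

One of the two sprung slides of the reader station carries the specimen cup. Push that slide all the way in by its round push plate, then let it come back by itself so that its stop pin catches it at the middle position, with the cup beside the reading head. Only push the plate: do not touch or lift the cup or the bottle, leave the other slide out at rest, and do not disturb the things standing around.

Things in the scene. Friction and masses are not known exactly. Their poses are not given: they have to be found in the camera images.
- station: Two-lane reader station, fixed; base plate 200 x 180 x 8 mm, origin near its centre on the worktop. x = the way the slides are pushed in (roughly away from the robot), y left, z up. Lanes along x at y = +48 and -48 mm; black reading head between them (top 70 mm up, x = -7 mm); at each lane's far end a bridge with a self-acting sprung stop pin. Nothing on it, vessels included, is above 100 mm.
- slide_left (a joint): Travel (m) of the sprung slide on the left lane (station y = +48 mm): 0 out at rest, 0.055 all the way in (end stop). Let go from beyond 0.036 it returns and its stop pin catches it at about 0.0345 (middle); let go earlier it springs back to 0. Needs 3 N to start, 8 N fully in, plus 5 N per 0.1 m/s (damped; returns at about 0.1 m/s).
- slide_left_plate (a point): Centre of the flat front face of the push plate of the slide on the left lane (station y = +48 mm): an upright round grey disc 48 mm across and 10 mm thick that faces the robot (face normal along the station's -x), centre 50 mm and top 74 mm above the worktop. The point moves with the slide.
- slide_left_pocket (a point): Centre of the round pocket on the deck of the slide on the left lane (station y = +48 mm), on the deck (24 mm up), 68 mm behind the face of the push plate. A ring 8 mm high, 56 mm inside, keeps the vessel in place. The point moves with the slide.
- slide_right (a joint): Travel (m) of the sprung slide on the right lane (station y = -48 mm): 0 out at rest, 0.055 all the way in (end stop). Let go from beyond 0.036 it returns and its stop pin catches it at about 0.0345 (middle); let go earlier it springs back to 0. Needs 3 N to start, 8 N fully in, plus 5 N per 0.1 m/s (damped; returns at about 0.1 m/s).
- slide_right_plate (a point): Centre of the flat front face of the push plate of the slide on the right lane (station y = -48 mm): an upright round grey disc 48 mm across and 10 mm thick that faces the robot (face normal along the station's -x), centre 50 mm and top 74 mm above the worktop. The point moves with the slide.
- slide_right_pocket (a point): Centre of the round pocket on the deck of the slide on the right lane (station y = -48 mm), on the deck (24 mm up), 68 mm behind the face of the push plate. A ring 8 mm high, 56 mm inside, keeps the vessel in place. The point moves with the slide.
- cup: The specimen cup: squat clear cup with a wide white screw lid, 53 mm across, 59 mm high, loose, standing in the pocket of one of the two slides (which one changes). Origin at the centre of its underside, z up.
- bottle: Small brown reagent bottle with a narrow white cap, 36 mm across, 75 mm high, loose, standing in the pocket of the other slide. Origin at the centre of its underside, z up.
- timer: Bystander: white bench timer 62 x 62 x 22 mm, loose beside the station. Origin under its centre.
- slide_box: Bystander: box of glass slides 84 x 62 x 40 mm, loose beside the station. Origin under its centre.
- tweezers: Bystander: steel forceps 130 x 12 x 10 mm lying loose beside the station. Origin under its centre.
- spare_cup: Bystander: another specimen cup, 53 mm across, 59 mm high, with a dark lid, standing on the worktop, not on the station. Origin at the centre of its underside.
There are look-alikes about, which are no part of the job. Leave any green or red look-alike of the cup alone.

How it is judged:
By the outcome, as a careful person would: the job done as asked, in the order asked, and still so for the second after the job is handed in, with the robot touching nothing.
It also fails if it takes over 35 s, if anything falls off the work surface, if the arm or the gripper's body presses on something with over 40 N, if the wrist force passes 120 N, or if a joint passes its speed limit or range.

## Working session

There is one attempt and no reset: what is moved stays moved. The work goes in short steps, Python scripts to look and compute and a shell command to move; the robot and the scene stay as the last step left them, time stands still between calls to the robot, and variables do not carry over. Pictures are saved under pics/ and viewed, at most 10 in all, crops included, and the job is handed in when it is done.

```bash
mkdir -p pics
cat > h.py <<'E'
import numpy as np, cv2
from station import bot
def px2w(cam,uv,depth=None,z=None):
    m=bot.camera_model(cam);K=np.array(m["intrinsics"]);R=np.array(m["R"]);t=np.array(m["t"])
    r=np.linalg.solve(K,[uv[0],uv[1],1.0])
    if depth is not None: return R.T@(r*depth-t)
    o=-R.T@t;d=R.T@r
    return o+d*(z-o[2])/d[2]
def w2px(cam,X):
    m=bot.camera_model(cam);p=np.array(m["intrinsics"])@(np.array(m["R"])@X+np.array(m["t"]));return p[:2]/p[2]
E
python3 - <<'E'
from h import *
for c in("side","top"):
    p,d=bot.read_camera(c);cv2.imwrite(f"pics/{c}0.png",p);np.save(f"pics/{c}0.npy",d)
    for n in("slide_left_plate","slide_right_plate","slide_left_pocket","cup","bottle","spare_cup"):
        for r in bot.pinpoint(n,c)[:3]:
            u,v=map(int,r["at"]); dd=d[v,u]
            print(c,n,np.round(r["at"],1),round(r["score"],2),np.round(px2w(c,r["at"],depth=dd),3))
o=bot.get_obs();print(o["t"],o["eef_pos"],o["tool_rot"],o["contact_force"],o["gripper_width"])
E
```

```text
side slide_left_plate [288.4 190.5] 0.59 [0.482 0.243 0.001]
side slide_right_plate [300.3 212.8] 0.58 [ 0.474 -0.032  0.059]
side slide_left_pocket [319.7 200.4] 0.81 [0.529 0.066 0.042]
side cup [259.4 230.5] 0.97 [0.397 0.006 0.008]
side cup [318.8 204.1] 0.94 [0.527 0.064 0.035]
side cup [233.5 209.3] 0.85 [0.348 0.127 0.006]
side bottle [327.6 223.8] 0.97 [ 0.529 -0.027  0.03 ]
side spare_cup [361.  195.9] 0.64 [0.629 0.1   0.035]
top slide_left_plate [285.8 237.4] 0.61 [0.468 0.087 0.071]
top slide_right_plate [333.7 238.6] 0.64 [ 0.469 -0.01   0.031]
top slide_left_pocket [290.7 206.8] 0.66 [0.528 0.078 0.082]
top slide_left_pocket [283.7 238.8] 0.46 [0.466 0.093 0.047]
top cup [256.4 293.7] 0.92 [0.357 0.143 0.058]
top cup [290.1 205.8] 0.81 [0.53  0.079 0.081]
top cup [253.8 251.7] 0.75 [0.439 0.151 0.059]
top bottle [333.4 207.6] 0.84 [ 0.528 -0.007  0.086]
top spare_cup [249.5 148.8] 0.68 [0.652 0.169 0.058]
top spare_cup [290.  206.3] 0.31 [0.529 0.079 0.083]
0.7 [0.27942853 0.61445364 0.40474733] [-7.96774241e-07  2.11820632e-01  9.77308558e-01  4.25936164e-05] [-0.45834356  0.25442911 -0.00055297] 0.9958487422561875
```

View pics/top0.png

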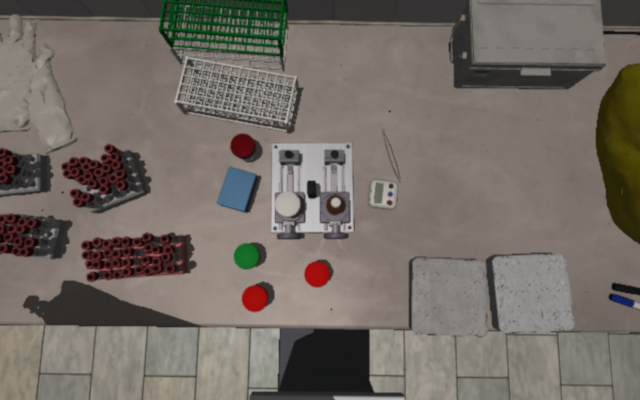

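View pics/side0.png

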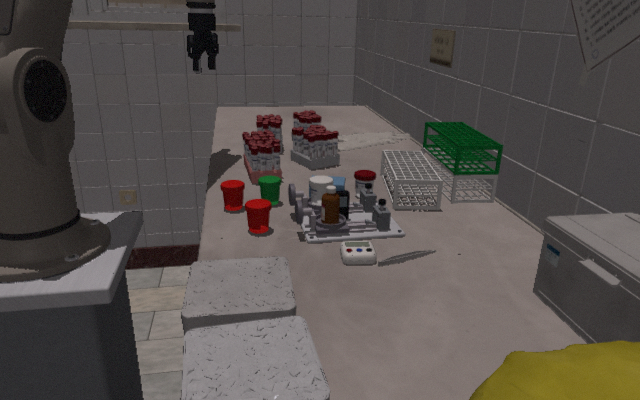

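The top picture shows a white-lidded cup at (288,205) on the left lane, a brown bottle with a narrow cap at (335,203) on the right lane, and the left push plate at (288,235). In the side picture the cup is at (320,190) and the bottle at (330,208).

Things that could be taken for the cup (top pixels):
- white lid on the left slide (288,205): this is the one
- red (255,298) and (317,273)
- green (247,256)
- dark-lidded spare cup (243,146)

Next I measure the station and take a close crop.

```bash
cat > m.py <<'E'
from h import *
def cloud(c,d):
    m=bot.camera_model(c);K=np.array(m["intrinsics"]);R=np.array(m["R"]);t=np.array(m["t"])
    v,u=np.mgrid[0:400,0:640];r=np.stack([u,v,np.ones_like(u)],-1)@np.linalg.inv(K).T
    return (r*d[...,None]-t)@R
def tri(uvs):
    A=[];b=[]
    for c,uv in uvs.items():
        m=bot.camera_model(c);K=np.array(m["intrinsics"]);R=np.array(m["R"]);t=np.array(m["t"])
        P=K@np.c_[R,t]
        for k in(0,1): A.append(P[k]-uv[k]*P[2])
    A=np.array(A);return np.linalg.lstsq(A[:,:3],-A[:,3],rcond=None)[0]
E
python3 - <<'E'
from m import *
p=cv2.imread("pics/top0.png");d=np.load("pics/top0.npy");W=cloud("top",d)
print("table z",np.median(W[240:300,360:400,2]), "camera t", -np.array(bot.camera_model("top")["R"]).T@np.array(bot.camera_model("top")["t"]))
roi=np.zeros((400,640),bool);roi[135:245,266:360]=1
hsv=cv2.cvtColor(p,cv2.COLOR_BGR2HSV)
b=roi&(W[...,2]>0.004)&(W[...,2]<0.014)&(p.min(2)>150)
r=cv2.minAreaRect(W[b][:,:2].astype(np.float32));print(b.sum(),r,cv2.boxPoints(r))
for n in("slide_left_plate","slide_right_plate","cup"):
    T=bot.trace(n,"top")
    for k in T[:2]:
        q=W[k["mask"]];q=q[q[:,2]>0.055]
        print(n,round(k["score"],2),k["at"],k["mask"].sum(),np.round(np.percentile(q,[2,50,98],axis=0),3).tolist() if len(q) else None)
for n in("slide_left_plate","slide_right_plate"):
    print("tri",n,tri({c:bot.pinpoint(n,c)[0]["at"] for c in("top","side")}))
print("cup tri",tri({"top":[288,204],"side":[320,182]}))
a=cv2.resize(p[130:310,225:365],None,fx=4,fy=4,interpolation=cv2.INTER_CUBIC)[:600]
s=cv2.imread("pics/side0.png");cv2.imwrite("pics/crop.png",a)
E
```

```text
table z -0.0007772332248578058 camera t [0.42341668 0.01627132 0.92884057]
3155 ((0.5835946798324585, 0.03891129046678543), (0.1960923671722412, 0.17636507749557495), 1.0007723569869995) [[ 0.48402327  0.12536792]
 [ 0.48710364 -0.05097026]
 [ 0.6831661  -0.04754534]
 [ 0.6800857   0.12879285]]
slide_left_plate 0.95 [286.4, 217.4] 754 [[0.423, 0.016, 0.055], [0.475, 0.082, 0.069], [0.5, 0.103, 0.929]]
cup 0.86 [289.6, 201.1] 578 [[0.512, 0.061, 0.076], [0.535, 0.084, 0.082], [0.558, 0.107, 0.085]]
cup 0.67 [250.5, 298.2] 542 [[0.327, 0.122, 0.055], [0.35, 0.146, 0.058], [0.373, 0.169, 0.061]]
tri slide_left_plate [0.46643001 0.08781936 0.05977737]
tri slide_right_plate [ 0.47290676 -0.01007102  0.04903445]
cup tri [0.5331437  0.083829   0.07764959]
```

View pics/crop.png

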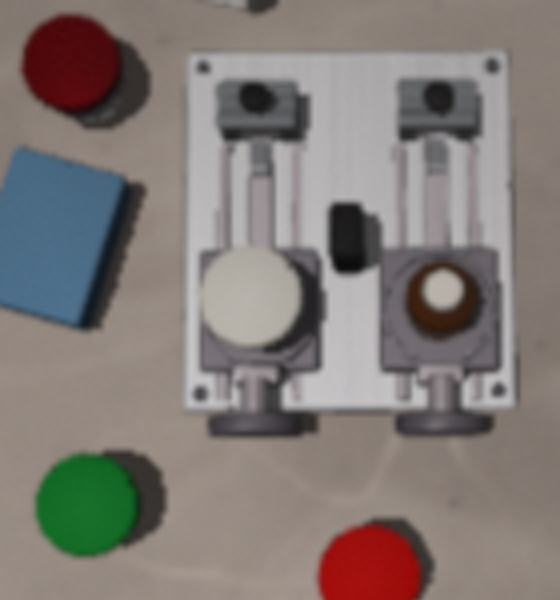

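The crop confirms it: the wide white lid is on the left slide at crop (252,297), and the narrow cap on the brown bottle is on the right at (442,292). Triangulated, the cup lid stands at z≈0.08, as it should (24+59=83 mm). The left plate face is at about (0.466, 0.085), and the station yaw is about +1°. The red look-alike (y<0.05) and the green one (y>0.13) leave a gap for shut fingers. I first close the gripper, then align the yaw and travel high.

```bash
python3 -m pendant '[[0,0,0,0,-6.4],[0,0,0,0,-6.4],[0,0,0,0,-6.4],[0,0,0,0,-6.3],[0,0,-0.03,0,0],[0,0,-0.03,0,0],[0,0,-0.03,0,0],[0,0,-0.03,0,0],[0,0,-0.03,0,0],[0,0,-0.03,0,0],[0,0,-0.03,0,0],[0,0,-0.03,0,0]]'
python3 -m pendant '[[0,-0.015,-0.03,0,0],[0,-0.015,-0.03,0,0],[0,-0.015,-0.03,0,0],[0,-0.015,-0.03,0,0],[0,-0.015,-0.03,0,0],[0,-0.015,-0.03,0,0],[0,-0.015,-0.03,0,0],[0,-0.015,-0.03,0,0],[0,-0.015,-0.03,0,0],[0,-0.01,-0.015,0,0],[0,0,0,0,0],[0,0,0,0,0]]'
```

```text
t: 2.05
eef_pos: [0.2837, 0.373, 0.4048]
tool_rot: [0.0, -0.009, 1.0, 0.0]
contact_force: [0.3, 0.1, -0.1]
gripper_width: 0.0
grasp_force: 0.0
t: 3.05
eef_pos: [0.4343, 0.0915, 0.4048]
tool_rot: [0.0, -0.008, 1.0, 0.0]
contact_force: [0.1, 0.2, 0.8]
gripper_width: 0.001
grasp_force: 0.0
```

```bash
python3 -m pendant '[[0,0.001,-0.0065,0.025,0],[0,0,0,0.025,0],[0,0,0,0.025,0],[0,0,0,0.025,0],[0,0,0,0.02,0],[0,0,0,0,0],[0,0,0,0,0]]'
python3 - <<'E'
from m import *
p,d=bot.read_camera("side");W=cloud("side",d)
cv2.imwrite("pics/s1.png",cv2.resize(p[120:260,200:410],None,fx=3.8,fy=3.8,interpolation=cv2.INTER_CUBIC))
print(w2px("side",np.array([0.466,0.085,0.05])))
E
```

```text
t: 3.63
eef_pos: [0.4325, 0.0866, 0.2844]
tool_rot: [-0.001, -0.01, 1.0, -0.0]
contact_force: [0.8, 0.4, 0.3]
gripper_width: 0.002
grasp_force: 0.0
[289.19687857 195.20722194]
```

View pics/s1.png

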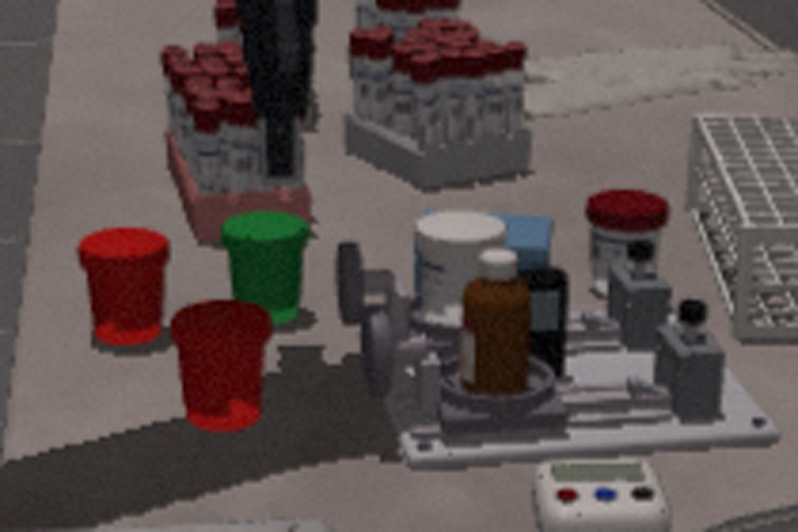

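The fingertips, at crop (280,175), are above the gap, and the left plate at crop (348,283) is clear ahead of them. I go down to plate height.

```bash
python3 -m pendant '[[0,0,-0.001,0.02,0],[0,0,0,0.02,0],[0,0,0,0.02,0],[0,0,0,0.006,0],[0,0,0,0,0],[0,-0.005,0,0,0],[0,-0.005,0,0,0],[0,0,0,0,0],[0,0,0,0,0]]'
python3 -m pendant '[[0,-0.006,0,0,0],[0,-0.006,0,0,0],[0,-0.006,0,0,0],[0,-0.006,0,0,0],[0,0,0,0,0],[0,0,0,0,0]]'
```

```text
t: 4.43
eef_pos: [0.444, 0.085, 0.2197]
tool_rot: [0.001, -0.009, 1.0, 0.0]
contact_force: [-0.5, -0.2, -0.3]
gripper_width: -0.001
grasp_force: 0.0
t: 4.93
eef_pos: [0.4668, 0.0853, 0.2183]
tool_rot: [-0.001, -0.009, 1.0, -0.0]
contact_force: [-3.4, 1.0, 0.9]
gripper_width: -0.003
grasp_force: 1.9
```

```bash
python3 -m pendant '[[0,-0.007,0,0,0],[0,-0.007,0,0,0],[0,-0.007,0,0,0],[0,-0.007,0,0,0],[0,-0.005,0,0,0],[0,0,0,0,0],[0,0,0,0,0]]'
python3 - <<'E'
from m import *
p,d=bot.read_camera("side")
cv2.imwrite("pics/s2.png",cv2.resize(p[120:260,200:410],None,fx=3.8,fy=3.8,interpolation=cv2.INTER_CUBIC))
E
```

```text
t: 5.52
eef_pos: [0.4976, 0.0856, 0.2171]
tool_rot: [-0.004, -0.009, 1.0, -0.001]
contact_force: [-6.4, 0.0, -4.3]
gripper_width: 0.0
grasp_force: 3.4
```

View pics/s2.png

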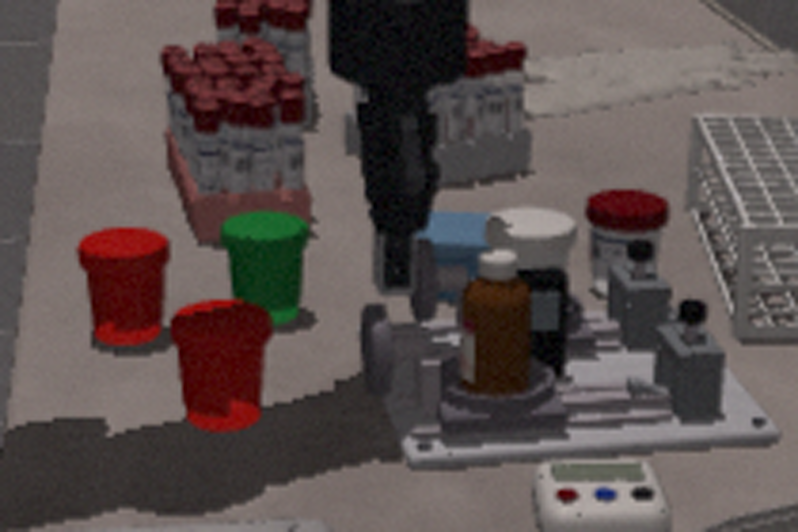

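The fingertips at crop (400,270) press the left plate, now at (425,275). It is well in, the cup is upright at (533,235), and the right slide is at rest. I push on to the end stop in small steps, watching the force.

```bash
python3 -m pendant '[[0,-0.005,0,0,0],[0,-0.005,0,0,0],[0,0,0,0,0],[0,0,0,0,0]]'
python3 -m pendant '[[0,-0.003,0,0,0],[0,0,0,0,0],[0,0,0,0,0]]'
```

```text
t: 5.9
eef_pos: [0.5079, 0.0858, 0.2171]
tool_rot: [-0.003, -0.009, 1.0, -0.001]
contact_force: [-6.4, 0.4, -4.6]
gripper_width: -0.001
grasp_force: 3.5
t: 6.15
eef_pos: [0.5107, 0.0859, 0.2171]
tool_rot: [-0.004, -0.009, 1.0, -0.001]
contact_force: [-8.5, 0.5, -3.3]
gripper_width: 0.003
grasp_force: 3.6
```

```bash
python3 -m pendant '[[0,-0.003,0,0,0],[0,0,0,0,0],[0,0,0,0,0]]'
```

```text
t: 6.4
eef_pos: [0.512, 0.0859, 0.217]
tool_rot: [-0.006, -0.009, 1.0, -0.001]
contact_force: [-15.0, 0.2, 5.0]
gripper_width: -0.001
grasp_force: 7.3
```

Force jumped to 15 N with the motion blocked, so it is on the end stop. I press 2 mm more to confirm, then back off quickly and go up.

```bash
python3 -m pendant '[[0,-0.002,0,0,0],[0,0,0,0,0],[0,0,0,0,0]]'
python3 -m pendant '[[0,0.025,0,0,0],[0,0.03,0,0,0],[0,0.025,0,0,0],[0,0,0,0,0],[0,0,0,0,0],[0,0,0,-0.02,0],[0,0,0,-0.03,0],[0,0,0,-0.03,0],[0,0,0,-0.03,0],[0,0,0,-0.03,0],[0,0,0,0,0],[0,0,0,0,0]]'
python3 - <<'E'
from m import *
p,d=bot.read_camera("side");a=cv2.resize(p[120:260,200:410],None,fx=3.8,fy=3.8,interpolation=cv2.INTER_CUBIC)
cv2.imwrite("pics/s3.png",a)
p,d=bot.read_camera("top");W=cloud("top",d)
cv2.imwrite("pics/t3.png",cv2.resize(p[130:310,225:365],None,fx=3.3,fy=3.3,interpolation=cv2.INTER_CUBIC))
for k in bot.trace("cup","top")[:4]:
    q=W[k["mask"]];q=q[q[:,2]>0.05]
    print(round(k["score"],2),k["at"],np.round(np.percentile(q,[2,50,98],axis=0),3).tolist())
E
```

```text
t: 6.65
eef_pos: [0.5127, 0.0859, 0.2169]
tool_rot: [-0.008, -0.009, 1.0, -0.001]
contact_force: [-20.5, -0.1, 11.2]
gripper_width: 0.001
grasp_force: 10.3
t: 7.65
eef_pos: [0.44, 0.085, 0.3609]
tool_rot: [0.003, -0.009, 1.0, 0.001]
contact_force: [-0.0, 0.1, -0.9]
gripper_width: -0.001
grasp_force: 0.0
0.7 [292.9, 181.4] [[0.547, 0.06, 0.076], [0.574, 0.079, 0.082], [0.593, 0.107, 0.086]]
0.61 [320.5, 275.2] [[0.375, -0.001, 0.054], [0.399, 0.021, 0.058], [0.422, 0.041, 0.061]]
```

View pics/s3.png

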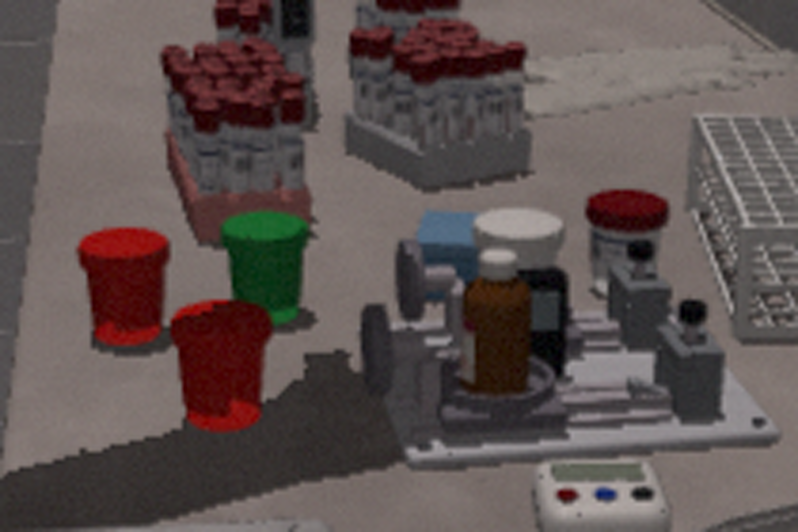

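View pics/t3.png

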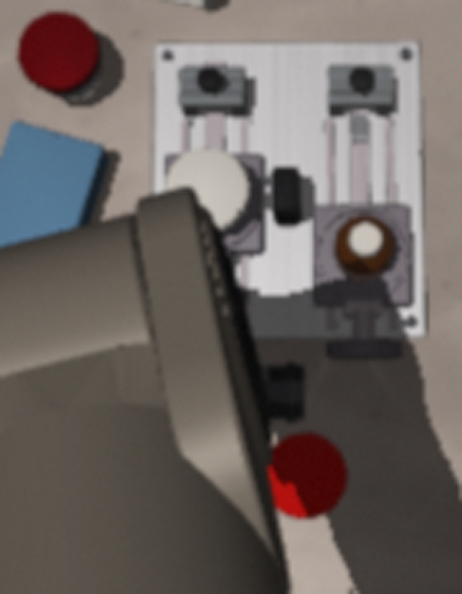

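The left plate has come back to crop (410,280) in the side picture. From above, the cup's far edge has moved 35 mm (0.558 to 0.593), so it is caught beside the head. The cup is upright and the right slide is at rest. I let a moment pass, check it holds, and hand in.

```bash
python3 -m pendant '[[0,0,0.03,-0.02,0],[0,0,0.03,-0.02,0],[0,0,0.03,0,0],[0,0,0.03,0,0],[0,0,0.03,0,0],[0,0,0.03,0,0],[0,0,0.02,0,0],[0,0,0,0,0],[0,0,0,0,0]]'
python3 - <<'E'
from m import *
p,d=bot.read_camera("top");W=cloud("top",d)
for k in bot.trace("cup","top")[:4]:
    q=W[k["mask"]];q=q[(q[:,2]>0.05)&(q[:,2]<0.1)]
    if len(q): print(round(k["score"],2),k["at"],np.round(np.percentile(q,[2,50,98],axis=0),3).tolist())
q=W[170:200,270:312].reshape(-1,3);q=q[(q[:,2]>.075)&(q[:,2]<.09)];x=np.percentile(q[:,0],98);print(x)
if abs(x-0.593)<0.006: print(bot.hand_in())
E
```

```text
t: 8.55
eef_pos: [0.4342, 0.2857, 0.397]
tool_rot: [-0.001, -0.01, 1.0, -0.001]
contact_force: [0.2, -1.4, -0.1]
gripper_width: -0.003
grasp_force: 0.0
0.93 [316.6, 273.0] [[0.375, -0.001, 0.054], [0.398, 0.023, 0.058], [0.421, 0.046, 0.061]]
0.67 [251.3, 297.5] [[0.327, 0.122, 0.054], [0.349, 0.146, 0.058], [0.372, 0.169, 0.06]]
0.63 [248.3, 253.6] [[0.409, 0.143, 0.055], [0.432, 0.166, 0.058], [0.454, 0.188, 0.061]]
0.56 [288.5, 187.2] [[0.546, 0.062, 0.077], [0.568, 0.085, 0.082], [0.593, 0.108, 0.085]]
0.5925227853270375
the job is handed in; nothing more can be done
None
```

The left slide, which carries the specimen cup, was pushed to its end stop and came back by itself to the middle position (cup 35 mm in, beside the reading head); nothing else was seen to move, and the job is handed in.

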